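# Unlock the standards box by feeling for its key slot

### The job

Unlock the grey box on the bench: take the red T-handled key out of its holder, put it in the lock on top of the box, and, pressing only lightly, turn it back and forth until you feel it drop fully into the hidden slot. Then turn it clockwise until its bit and handle point to the green dot, which frees the lid, and leave the key standing in the lock, fully in. Do not force the key, and leave the vial, the jar and the tape where they are.

Things in the scene. Friction and masses are not known exactly. Their poses are not given: they have to be found in the camera images.
- key_handle (a point): Centre of the key's red T-handle: a bar 60 mm long (its x), 12 mm thick (y), 18 mm high (z up; the key stands upright). Loose steel key, about 120 g, 88 mm long; this point is 79 mm above its tip, 9 mm below its top. Below the bar: 34 mm of neck, 15 mm thick, then the round pilot.
- key_tip (a point): Middle of the key's lower end, on its axis, axes as the handle's. The flat bit reaches from here 12 mm up: 30 mm wide along x (parallel to the bar), 5 mm thick along y, the same after half a turn. Above it a round pilot, 30 mm in diameter, to 32 mm above the tip, and the neck.
- holder_mouth (a point): Fixed grey block, 56 x 56 mm, 35 mm high, in which the key stands at the start: middle of its round hole (32 mm wide, 30 mm deep) at the block's top. The key's tip is 30 mm below this point, so it must rise more than that to come out.
- lockbox: Fixed grey steel box with a blue lid, 60 mm high; origin on the lock's axis at bench height, z up. It reaches 55 mm either way along x, 50 mm towards -y and 115 mm towards +y, where the lid is. The lid's wire handle stands up to 75 mm above the bench. The lid stays shut.
- lock_mouth (a point): Middle of the lock's round mouth, top of its steel collar on the box, 75 mm above the bench; axes as the box's. The mouth is a funnel 41 mm wide that narrows within 6 mm to a straight bore 32 mm in diameter. The key stands in it by itself, so it may be let go and taken again. More than 30 N between key and lock damages it; 3 to 10 N is plenty.
- drum_top (a point): End of the bore, 22 mm below the mouth, on the axis; axes as the box's. A key out of line rests here on a brass drum with a slot across, 6.8 mm wide, hidden by a thin black dust seal that does not resist; the slot lies within 0.65 rad either way of this x axis. The bit enters to about 0.06 rad out of line and drops 12 mm until the pilot's shoulder rests here: fully in.
- open_mark: Green dot, 6 mm, on the box's top, 40 mm from the lock's axis; its x axis points away from that axis. In its slot the key turns the drum clockwise (from above) against even friction, 0.1 N m, from 0.7 rad before to 1.5 rad past the box's x (hard stops). Open is where the bit points to this dot, 1.2 rad clockwise of the box's x. The drum stays where it is left. The bit has about 0.06 rad of play in the slot.
- amber_vial: Bystander: loose brown vial with a white cap, 42 mm in diameter, 87 mm high; origin at the centre of its underside.
- jar: Bystander: loose jar with a cream lid, 64 mm in diameter, 100 mm high; origin at the centre of its underside.
- tape_roll: Bystander: loose roll of tape lying flat, 69 mm in diameter, 19 mm high; origin at the centre of its underside.
There are look-alikes about, which are no part of the job. Leave any pink or purple look-alike of the part that bears key_handle alone.

How it is judged:
By the outcome, as a careful person would: the job done as asked, in the order asked, and still so for the second after the job is handed in, with the robot touching nothing.
It also fails if it takes over 72 s, if anything falls off the work surface, if the arm or the gripper's body presses on something with over 40 N, if the wrist force passes 120 N, or if a joint passes its speed limit or range.

### The arm

A 6-joint arm with a two-finger parallel gripper is mounted at the origin on a cart in front of the work surface, level with it; the furniture and walls round the work are solid. World frame = base frame: x ahead of the robot, y to its left, z up, the work surface at z = 0. Lengths are in m, angles in rad, forces in N, time in s.
With the tool pointing down it reaches from about 0.3 to 0.875 m from the base axis. Payload 6.4 kg.
Tool frame: the origin (TCP) lies between the finger pads; the fingertips stand 25 mm ahead of it and the grasp point (between the pads) lies 6 mm ahead of it; z points along the fingers, y is the line along which they close (so a half turn about z gives the same grasp; the last joint's range is limited). The gripper opens to 85 mm and grips with 20 to 120 N. Pads are 22 mm wide; open, the fingers measure 114 mm over their backs; the gripper's body (76 mm by 85 mm) begins 54 mm behind the grasp point. The pads swing forward as they close: fully open they stand 13 mm farther back than shut.
Start: joints at [0.968, 0.181, 1.607, -0, 1.354, -0.206], TCP at [0.222, 0.53, 0.256] pointing down, gripper open.
Joint ranges: [-2.99, 2.99], [-0.89, 2.07], [0.3, 2.58], [-1.14, 4.28], [0, 2.63], [-3.12, 3.12]. Speed limits (rad/s): [2.57, 2.57, 3.01, 3.14, 3.14, 3.14].

### API

Orientations are given as a rotation vector (axis times angle).
In Python, from workcell import robot gives the robot as it stands. The module is installed in compiled form; this text tells all that it offers.
- The arm moves only by the tool send_rows, never from a script. Its argument "motion" is a list of rows, each a list of 4 numbers: the shift along the tool's x, y, z in units of 25 mm (1.0 is 25 mm), then the turn about the tool's z in units of 8 degrees (1.0 is 8 degrees). A call has 1 to 20 rows; each row is the pose to reach, as a shift and turn from the pose commanded when the call began, along the tool's axes at that moment; what a row does not reach only later rows make up. A row lasts 1/10 s, in which the tool goes at most 50 mm and 8.59 degrees, less where a joint would pass 70% of its speed; a pose out of reach is approached as far as the arm can. A call with a gripper value outside its range is refused whole. "fingers" is the closure, from 0 (fully open) to 1 (shut), set as the call begins (left out, the last holds). The fingers move at their own pace and stop on an object; "grip_force" is the grip in N (left out, the last holds). Time passes only in rows, so rows that repeat a pose let the fingers close. It gives the time, the measured TCP pose, the force, the opening and the grip force at its end, in the units of the state.
- robot.get_state(): the state, without advancing time (a new reading comes with each control period).
- robot.camera(name): name is "side" or "top"; returns the picture (400x640x3 uint8, red, green, blue); there is no depth.
- robot.camera_info(name): a dict with "fx", "fy", "cx", "cy" (pixels), "rvec" (rotation vector, rad) and "tvec" (3), from world to camera coordinates, as OpenCV has them. Camera axes: x right, y down, z forward; pixel columns grow to the right and rows downward; lengths in m; the calibration is good to about 2 mm. A picture is of the moment at which its call begins. camera_info takes no time and is no camera call.
- robot.job_done(): hands the job in; it is judged then, once.
The state is a dict: "time_s": time; "qpos": joint angles; "joint_velocities": joint speeds; "effort": joint torques, N m; "ee_pos": TCP position; "ee_rot": TCP orientation; "wrist_force": force on the tool from outside, world axes, zero at the start; "torque": the same for the moment, N m; "opening": finger opening in m; "grip_force": force on a finger pad.
Only numpy, scipy, OpenCV 4.12 (cv2) and the standard library are available. Lean on these libraries where they do the work, as an engineer would, in place of code of your own. Each camera call takes 0.05 s, during which the arm holds its last target. There are 200 camera calls.

## Working session

There is one attempt and no reset: what is moved stays moved. The work goes in short steps, Python scripts to look and compute and a tool call to move; the robot and the scene stay as the last step left them, time stands still between calls to the robot, and variables do not carry over. Pictures are saved under pics/ and viewed, at most 10 in all, crops included, and the job is handed in when it is done.

Besides the shell and the picture viewer there is one more tool, called in YAML: its name, and indented under it one key for each argument. send_rows: Moves the arm, as the interface text tells. Its arguments: {"type":"object","properties":{"motion":{"type":"array"},"fingers":{"type":"number"},"grip_force":{"type":"number"}},"required":["motion"]}

```bash
mkdir -p pics; cat > h.py <<'E'
import numpy as np, cv2
from workcell import robot
def cam(n):
    i=robot.camera_info(n); R=cv2.Rodrigues(np.array(i['rvec'],float))[0]; return i,R,np.array(i['tvec'],float).ravel()
def px2w(n,u,v,z):
    i,R,t=cam(n); d=R.T@np.array([(u-i['cx'])/i['fx'],(v-i['cy'])/i['fy'],1]); c=-R.T@t
    return c+d*(z-c[2])/d[2]
def w2px(n,p):
    i,R,t=cam(n); q=R@np.array(p)+t; return i['cx']+i['fx']*q[0]/q[2], i['cy']+i['fy']*q[1]/q[2]
def snap(n,f,crop=None,s=1):
    im=robot.camera(n); np.save('pics/'+f+'.npy',im)
    if crop: im=im[crop[1]:crop[3],crop[0]:crop[2]]
    im=cv2.resize(im,None,fx=s,fy=s,interpolation=cv2.INTER_CUBIC)
    cv2.imwrite(f'pics/{f}.png',im[...,::-1]); 
E
python3 - <<'E'
from h import *
np.set_printoptions(precision=4,suppress=True)
for n in('side','top'):
    snap(n,n+'0'); i,R,t=cam(n); print(n,i['fx'],-R.T@t,R[2])
print(robot.get_state())
E
```

```text
side 451.9297349895263 [ 0.4991 -0.5091  0.4107] [ 0.0607  0.9154 -0.3979]
top 370.6206888611718 [0.4164 0.263  0.9376] [ 0.1603 -0.0159 -0.9869]
{'time_s': 0.1, 'qpos': array([ 0.9677,  0.1815,  1.6079, -0.    ,  1.3538, -0.2063]), 'joint_velocities': array([ 0.0004, -0.005 , -0.0003, -0.0009, -0.0001, -0.0015]), 'effort': array([ -0.0002, -44.5876, -35.2236,  -0.0002,   0.0041,  -0.    ]), 'ee_pos': array([0.2219, 0.53  , 0.2555]), 'ee_rot': array([-0.6191, -3.0794,  0.0023]), 'wrist_force': array([-0.1889,  0.0117,  0.0311]), 'torque': array([ 0.031 , -0.0338,  0.0119]), 'grip_force': 0.0, 'opening': 0.08572794498320496}
```

View pics/top0.png

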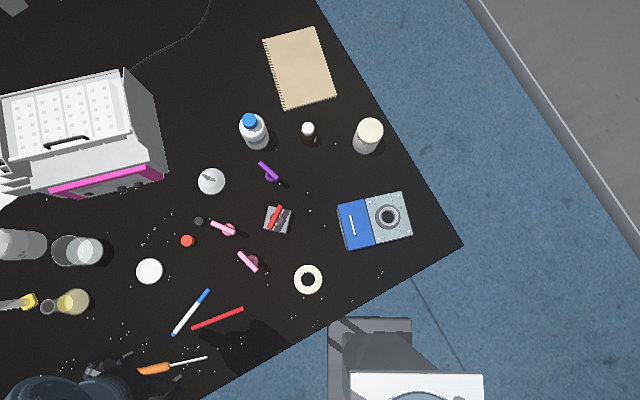

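View pics/side0.png

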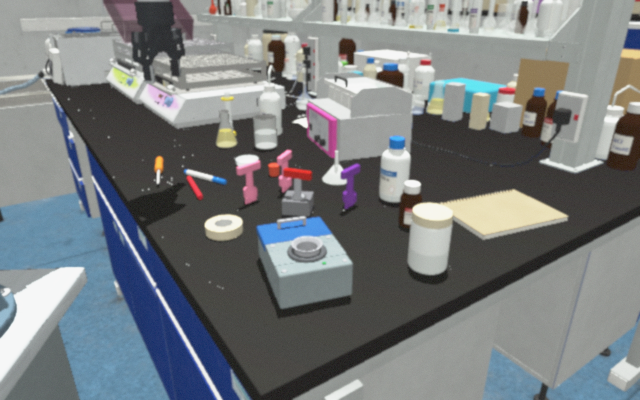

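The top view shows the red bar in a grey block at (275,217). The look-alikes are pink at (223,228) and (248,261) and purple at (268,171). The box is at (375,220) with its collar at (388,216). Only the red one stands in a holder, so it fits the description. I'll confirm it in one enlarged crop.

```bash
python3 - <<'E'
from h import *
np.set_printoptions(precision=4,suppress=True)
a=np.load('pics/top0.npy'); b=np.load('pics/side0.npy')
A=cv2.resize(a[180:260,250:420],None,fx=4.6,fy=4.6,interpolation=cv2.INTER_CUBIC)[:, :782]
B=cv2.resize(b[160:235,230:400],(782,345*0+230*1),interpolation=cv2.INTER_CUBIC) if 0 else cv2.resize(b[160:305,250:360],None,fx=2,fy=2)
C=np.zeros((A.shape[0]+0,782,3),np.uint8);C[:]=A
cv2.imwrite('pics/crop1.png',C[...,::-1])
def red(im,roi):
    x0,y0,x1,y1=roi; s=im[y0:y1,x0:x1].astype(int); m=(s[...,0]>110)&(s[...,1]<70)&(s[...,2]<70)
    ys,xs=np.nonzero(m); return xs+x0,ys+y0
xs,ys=red(a,(258,195,295,240)); print('top red',len(xs),cv2.minAreaRect(np.c_[xs,ys].astype(np.float32)),xs.mean(),ys.mean())
xs2,ys2=red(b,(270,160,325,195)); print('side red',len(xs2),cv2.minAreaRect(np.c_[xs2,ys2].astype(np.float32)),xs2.mean(),ys2.mean())
# bar top at z=.093: holder hole floor 5mm + 88
print('top->',px2w('top',xs.mean(),ys.mean(),.09))
r=px2w('side',xs2.mean(),ys2.mean(),.084);print('side->',r)
P=np.array([px2w('top',x,y,.093)[:2] for x,y in zip(xs,ys)]);print('metric rect',cv2.minAreaRect((P*1000).astype(np.float32)))
print('collar',px2w('top',388,216,.075), px2w('side',307,247,.075))
# green dot
for n,im,roi in(('top',a,(330,185,420,255)),('side',b,(250,210,355,305))):
    x0,y0,x1,y1=roi; s=im[y0:y1,x0:x1].astype(int); m=(s[...,1]>s[...,0]+25)&(s[...,1]>s[...,2]+15)
    yy,xx=np.nonzero(m); print(n,'green',len(xx),xx.mean()+x0 if len(xx) else 0,yy.mean()+y0 if len(xx) else 0)
    if len(xx): print(px2w(n,xx.mean()+x0,yy.mean()+y0,.06))
E
```

```text
top red 33 ((274.80108642578125, 216.1405487060547), (5.316274642944336, 25.554363250732422), 25.016895294189453) 275.6060606060606 217.15151515151516
side red 332 ((290.55487060546875, 172.506103515625), (41.85355758666992, 11.043153762817383), 6.340191841125488) 293.9307228915663 172.98192771084337
top-> [0.507  0.3425 0.09  ]
side-> [0.5055 0.3486 0.084 ]
metric rect ((509.0802001953125, 344.0805969238281), (12.19955825805664, 58.350120544433594), 66.97309112548828)
collar [0.5165 0.0806 0.075 ] [0.5199 0.0667 0.075 ]
top green 7 400.7142857142857 207.0
[0.5406 0.0466 0.06  ]
side green 16 324.0 262.5
[0.5433 0.0468 0.06  ]
```

View pics/crop1.png

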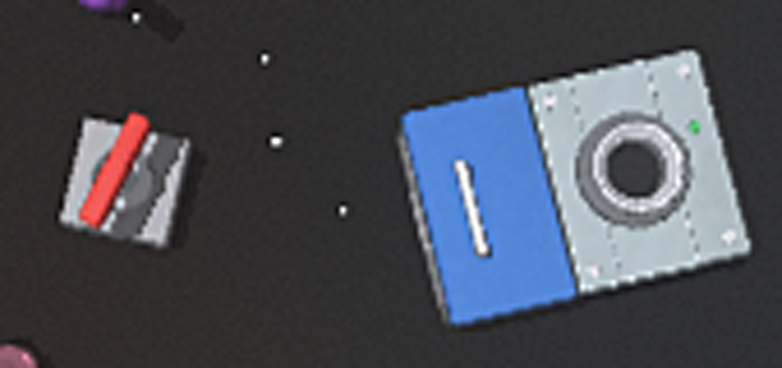

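The crop confirms it: the red bar stands in the grey holder at crop (114,169), and the collar is at crop (635,169) with the green dot at crop (696,127). I'll refine with sub-pixel fits.

```bash
python3 - <<'E'
from h import *
np.set_printoptions(precision=4,suppress=True)
a=np.load('pics/top0.npy').astype(int); b=np.load('pics/side0.npy').astype(int)
def wt(im,roi):
    x0,y0,x1,y1=roi; s=im[y0:y1,x0:x1]; w=np.clip(s[...,0]-(s[...,1]+s[...,2])/2-40,0,120).astype(float)
    yy,xx=np.mgrid[y0:y1,x0:x1]; return w,xx,yy
w,xx,yy=wt(a,(258,195,295,240)); u,v=(w*xx).sum()/w.sum(),(w*yy).sum()/w.sum(); p=px2w('top',u,v,.092); print('top key',u,v,p)
k=w>40; P=np.array([px2w('top',x,y,.093)[:2] for x,y in zip(xx[k],yy[k])]); vec=np.linalg.svd(P-P.mean(0))[2][0]; print('ang',np.arctan(vec[1]/vec[0]))
w,xx,yy=wt(b,(270,160,325,195)); k=w>30; print('side cnt',k.sum(),'x',xx[k].min(),xx[k].max(),'y',yy[k].min(),yy[k].max()); u,v=(w*xx).sum()/w.sum(),(w*yy).sum()/w.sum(); print('side key',u,v,px2w('side',u,v,.086),'pred',w2px('side',[p[0],p[1],.086]))
# collar bore: dark blob inside ring
for n,im,c,z in(('top',a,(388,217),.069),('side',b,(307,248),.069)):
    g=im.sum(2)/3; x,y=c
    for th in(60,80,100):
        m=(g[y-14:y+15,x-20:x+21]<th).astype(np.uint8); nc,l,st,ce=cv2.connectedComponentsWithStats(m)
        i=l[14,20]; print(n,th,i,st[i] if i else None, ce[i]+[x-20,y-14] if i else None, px2w(n,*(ce[i]+[x-20,y-14]),z))
# blue+grey box top corners
s=a[180:260,325:425]; m=((s[...,2]>120)).astype(np.uint8); m=cv2.morphologyEx(m,cv2.MORPH_CLOSE,np.ones((9,9)))
nc,l,st,ce=cv2.connectedComponentsWithStats(m); i=1+np.argmax(st[1:,4]); ys,xs=np.nonzero(l==i)
P=np.array([px2w('top',x+325,y+180,.06)[:2] for x,y in zip(xs,ys)])*1000
r=cv2.minAreaRect(P.astype(np.float32)); print('box',r)
E
```

```text
top key 274.457437690699 216.37351297610476 [0.5085 0.345  0.092 ]
ang -0.4268699759904077
side cnt 447 x 270 311 y 162 180
side key 289.8365733196913 172.11655108820594 [0.4973 0.3488 0.086 ] pred (np.float64(295.4271445200409), np.float64(172.65200791451272))
top 60 0 None None [0.5143 0.0803 0.069 ]
top 80 2 [ 14   8  12  12 113] [387.2832 216.5664] [0.5159 0.0811 0.069 ]
top 100 2 [ 14   8  12  12 121] [387.5041 216.4711] [0.5161 0.0806 0.069 ]
side 60 0 None None [0.5201 0.0741 0.069 ]
side 80 0 None None [0.5201 0.0741 0.069 ]
side 100 0 None None [0.5203 0.0743 0.069 ]Traceback (most recent call last):
  File "<stdin>", line 19, in <module>
  File "h.py", line 6, in px2w
    i,R,t=cam(n); d=R.T@np.array([(u-i['cx'])/i['fx'],(v-i['cy'])/i['fy'],1]); c=-R.T@t
          ~~~^^^
  File "h.py", line 4, in cam
    i=robot.camera_info(n); R=cv2.Rodrigues(np.array(i['rvec'],float))[0]; return i,R,np.array(i['tvec'],float).ravel()
ValueError: time passes only in moves, steps and waits
```

Box and key are measured. Key is at (0.509, 0.345) with bar angle −0.427. Lock is at about (0.5165, 0.0805) with box x at about +0.235 rad. Moving above the key.

send_rows:
  motion:
    - [-2,-0.4,0,0]
    - [-4,-0.7,0.3,0.1]
    - [-6,-1.1,0.8,0.2]
    - [-8,-1.4,1.3,0.2]
    - [-10,-1.8,2,0.2]
    - [-11.5,-2.1,2.5,0.2]
    - [-12.8,-2.3,2.8,0.2]
    - [-13.4,-2.38,3,0.2]
    - [-13.4,-2.38,3,0.2]
    - [-13.4,-2.38,3,0.2]
  fingers: 0
  grip_force: 60

```text
time_s: 1.1
ee_pos: [0.5072, 0.3466, 0.1812]
ee_rot: [-0.662, -3.07, 0.0]
wrist_force: [0.4, 0.5, 0.3]
opening: 0.0856
grip_force: 0.0
```

send_rows:
  motion:
    - [0,0,1,0]
    - [0,0,2,0]
    - [0,0,2.8,0]
    - [0,0,3.2,0]
    - [0,0,3.2,0]

```text
time_s: 1.6
ee_pos: [0.5062, 0.3468, 0.1003]
ee_rot: [-0.659, -3.07, 0.002]
wrist_force: [-0.4, -0.1, 0.4]
opening: 0.0852
grip_force: 0.0
```

send_rows:
  motion:
    - [0,0,0,0]
    - [0,0,0,0]
    - [0,0,0,0]
    - [0,0,0,0]
    - [0,0,0,0]
    - [0,0,0,0]
    - [0,0,0,0]
    - [0,0,0,0]
    - [0,0,0,0]
    - [0,0,0,0]
  fingers: 1
  grip_force: 60

```text
time_s: 2.6
ee_pos: [0.5087, 0.3461, 0.102]
ee_rot: [0.662, 3.07, 0.001]
wrist_force: [-0.0, -1.2, 5.6]
opening: 0.0104
grip_force: 71.3
```

send_rows:
  motion:
    - [0,0,-0.4,0]
    - [0,0,-0.9,0]
    - [0,0,-1.5,0]
    - [0,0,-2.2,0]
    - [0,0,-2.9,0]
    - [0,0,-3.2,0]
    - [0,0,-3.2,0]
    - [0,0,-3.2,0]

```text
time_s: 3.4
ee_pos: [0.5079, 0.3459, 0.1811]
ee_rot: [-0.662, -3.071, 0.0]
wrist_force: [-0.1, 0.2, -1.0]
opening: 0.0102
grip_force: 70.2
```

```bash
python3 - <<'E'
from h import *
snap('side','s1',(220,60,380,220),3); snap('top','t1')
p=robot.get_state()['ee_pos']; print(w2px('side',p-[0,0,.017]),w2px('side',p-[0,0,.096]))
a=cv2.imread('pics/s1.png'); b=cv2.imread('pics/t1.png')[150:300,230:430]
b=cv2.resize(b,None,fx=1.5,fy=1.5); c=np.zeros((480,790,3),np.uint8); c[:480,:480]=a; c[:225,480:780]=b
cv2.imwrite('pics/c2.png',c)
E
```

```text
(np.float64(294.07042746310333), np.float64(135.5137437541176)) (np.float64(294.953319558508), np.float64(173.37810986792198))
```

View pics/c2.png

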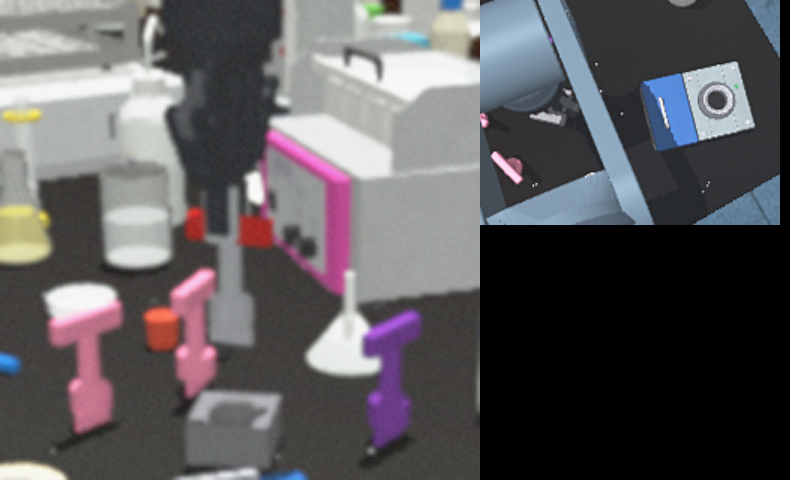

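The key hangs upright in the gripper, with bar centre at crop (229,230), tip at crop (232,345) and the holder empty. The key axis sits roughly 2 mm along the bar from the TCP. Next I move it over the lock.

send_rows:
  motion:
    - [0,0,-0.8,0]
    - [-0.5,-1.0,-0.8,0]
    - [-1.2,-2.5,-0.8,0]
    - [-2,-4,-0.8,0]
    - [-2.8,-5.6,-0.8,0]
    - [-3.5,-7.2,-0.8,0]
    - [-4.2,-8.5,-0.8,0]
    - [-4.5,-9.2,-0.8,0]
    - [-4.66,-9.49,-0.8,0]
    - [-4.66,-9.49,-0.8,0]
    - [-4.66,-9.49,-0.8,0]

```text
time_s: 4.6
ee_pos: [0.5164, 0.0826, 0.2009]
ee_rot: [-0.662, -3.07, -0.001]
wrist_force: [0.1, 0.3, -0.8]
opening: 0.0104
grip_force: 70.2
```

```bash
python3 - <<'E'
from h import *
s=robot.get_state(); p=s['ee_pos']; print(p,s['ee_rot'],s['wrist_force'],s['qpos'])
b=robot.camera('side'); t=robot.camera('top')
print([np.round(w2px('side',q),1) for q in(p-[0,0,.018],p-[0,0,.097],[.5165,.0808,.075])])
A=cv2.resize(b[120:300,240:370],None,fx=3.3,fy=3.3,interpolation=cv2.INTER_CUBIC); B=cv2.resize(t[160:260,320:430],None,fx=3,fy=3)
c=np.zeros((594,780,3),np.uint8); c[:A.shape[0],:A.shape[1]]=A; c[:300,440:770]=B; cv2.imwrite('pics/c3.png',c[...,::-1])
E
```

```text
[0.51640037 0.08259229 0.20094642] [-6.61600634e-01 -3.07035853e+00 -6.10464237e-04] [ 0.06063455  0.2533153  -0.75556242] [-6.88939053e-02  1.23205627e-01  1.79032510e+00  5.23942034e-04
  1.22876061e+00 -1.21539646e+00]
[array([303.2, 174.3]), array([304. , 224.5]), array([304.4, 242.3])]
```

View pics/c3.png

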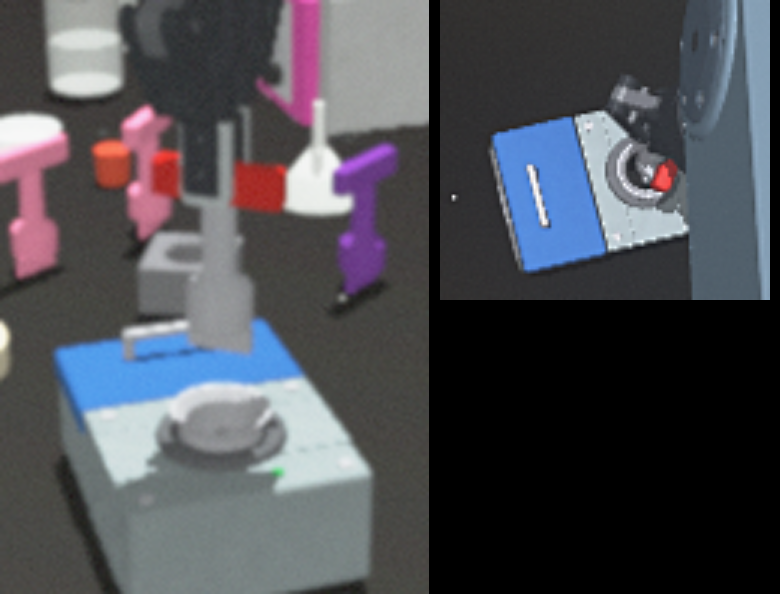

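In the side crop, the pilot is centred at crop x≈221 and the collar at ≈221, so they line up; in the top crop the key sits over the bore. Lowering into the funnel.

send_rows:
  motion:
    - [0,0,0.5,0]
    - [0,0,0.9,0]
    - [0,0,1.1,0]
    - [0,0,1.25,0]
    - [0,0,1.35,0]
    - [0,0,1.4,0]
    - [0,0,1.4,0]

```text
time_s: 5.4
ee_pos: [0.5167, 0.0817, 0.1663]
ee_rot: [0.662, 3.071, -0.0]
wrist_force: [0.5, 0.1, -1.6]
opening: 0.0108
grip_force: 70.2
```

send_rows:
  motion:
    - [0,0,0.08,0]
    - [0,0,0.16,0]
    - [0,0,0.16,0]

```text
time_s: 5.7
ee_pos: [0.5164, 0.0818, 0.1621]
ee_rot: [-0.662, -3.071, 0.0]
wrist_force: [-0.0, -0.5, -1.2]
opening: 0.0105
grip_force: 70.2
```

send_rows:
  motion:
    - [0,0,0.08,0]
    - [0,0,0.16,0]
    - [0,0,0.24,0]
    - [0,0,0.24,0]

```text
time_s: 6.1
ee_pos: [0.5163, 0.0818, 0.1559]
ee_rot: [-0.662, -3.07, 0.0]
wrist_force: [0.4, -0.6, -1.2]
opening: 0.0104
grip_force: 70.2
```

send_rows:
  motion:
    - [0,0,0.08,0]
    - [0,0,0.16,0]
    - [0,0,0.2,0]
    - [0,0,0.2,0]

```text
time_s: 6.5
ee_pos: [0.5165, 0.0816, 0.1512]
ee_rot: [-0.662, -3.071, 0.001]
wrist_force: [0.1, -1.3, -1.5]
opening: 0.0102
grip_force: 70.3
```

send_rows:
  motion:
    - [0,0,0.04,0]
    - [0,0,0.04,0]

```text
time_s: 6.7
ee_pos: [0.5166, 0.0816, 0.1502]
ee_rot: [0.662, 3.071, -0.001]
wrist_force: [-0.1, -1.9, -0.9]
opening: 0.0106
grip_force: 70.4
```

send_rows:
  motion:
    - [-0.01,-0.02,0.04,0]
    - [-0.01,-0.02,0.04,0]

```text
time_s: 6.9
ee_pos: [0.5168, 0.0813, 0.15]
ee_rot: [0.662, 3.071, 0.0]
wrist_force: [-2.1, -1.0, 4.2]
opening: 0.0102
grip_force: 71.1
```

send_rows:
  motion:
    - [0,0,0.03,0]
    - [0,0,0.03,0]

```text
time_s: 7.1
ee_pos: [0.517, 0.0813, 0.1499]
ee_rot: [0.662, 3.07, 0.0]
wrist_force: [-3.9, -0.5, 9.7]
opening: 0.0102
grip_force: 71.8
```

Contact with the drum is at TCP z=0.150. Easing the press and scanning counter-clockwise.

send_rows:
  motion:
    - [0,0,-0.02,0]
    - [0,0,-0.02,-0.25]
    - [0,-0.006,-0.02,-0.5]
    - [0,-0.009,-0.02,-0.75]
    - [0,-0.012,-0.02,-1]
    - [0,-0.012,-0.02,-1]

```text
time_s: 7.7
ee_pos: [0.5171, 0.0808, 0.1499]
ee_rot: [0.446, 3.108, -0.0]
wrist_force: [-1.0, -2.8, 6.6]
opening: 0.0101
grip_force: 71.3
```

send_rows:
  motion:
    - [0,0,0,-0.25]
    - [0,-0.006,0,-0.5]
    - [0,-0.009,0,-0.75]
    - [0,-0.012,0,-1]
    - [0,-0.012,0,-1]

```text
time_s: 8.2
ee_pos: [0.517, 0.0806, 0.1499]
ee_rot: [0.228, 3.132, -0.0]
wrist_force: [-0.5, -1.4, 5.1]
opening: 0.0104
grip_force: 71.3
```

send_rows:
  motion:
    - [0,0,0,-0.25]
    - [0,-0.006,0,-0.5]
    - [0,-0.009,0,-0.75]
    - [0,-0.012,0,-1]
    - [0,-0.012,0,-1]

```text
time_s: 8.7
ee_pos: [0.5169, 0.0803, 0.1499]
ee_rot: [0.009, 3.14, -0.0]
wrist_force: [-2.1, -2.2, 6.3]
opening: 0.0104
grip_force: 71.3
```

send_rows:
  motion:
    - [0,0,0,-0.25]
    - [0,-0.006,0,-0.5]
    - [0,-0.009,0,-0.75]
    - [0,-0.012,0,-1]
    - [0,-0.012,0,-1]

```text
time_s: 9.2
ee_pos: [0.5169, 0.08, 0.1499]
ee_rot: [-0.21, 3.133, -0.0]
wrist_force: [-1.9, -1.8, 5.3]
opening: 0.0106
grip_force: 71.3
```

send_rows:
  motion:
    - [0,0,0,-0.25]
    - [0,-0.006,0,-0.5]
    - [0,-0.009,0,-0.75]
    - [0,-0.012,0,-1]
    - [0,-0.012,0,-1]

```text
time_s: 9.7
ee_pos: [0.5169, 0.0797, 0.1499]
ee_rot: [-0.428, 3.111, -0.001]
wrist_force: [-3.0, -1.5, 5.9]
opening: 0.0104
grip_force: 71.3
```

send_rows:
  motion:
    - [0,0,0,-0.25]
    - [0,-0.006,0,-0.5]
    - [0,-0.009,0,-0.75]
    - [0,-0.012,0,-1]
    - [0,-0.012,0,-1]

```text
time_s: 10.2
ee_pos: [0.5169, 0.0794, 0.1499]
ee_rot: [-0.644, 3.074, -0.001]
wrist_force: [-1.9, -1.4, 6.7]
opening: 0.01
grip_force: 71.3
```

send_rows:
  motion:
    - [0,0,0,-0.25]
    - [0,-0.006,0,-0.5]
    - [0,-0.009,0,-0.75]
    - [0,-0.012,0,-1]
    - [0,-0.012,0,-1]

```text
time_s: 10.7
ee_pos: [0.5171, 0.0791, 0.1499]
ee_rot: [-0.857, 3.021, -0.001]
wrist_force: [-2.8, -2.0, 5.9]
opening: 0.0105
grip_force: 71.2
```

send_rows:
  motion:
    - [0,0,0,-0.25]
    - [0,-0.006,0,-0.5]
    - [0,-0.009,0,-0.75]
    - [0,-0.012,0,-1]
    - [0,-0.012,0,-1]

```text
time_s: 11.2
ee_pos: [0.5172, 0.0787, 0.1497]
ee_rot: [-1.065, 2.955, -0.001]
wrist_force: [-1.2, -2.7, 5.6]
opening: 0.0107
grip_force: 71.2
```

send_rows:
  motion:
    - [0,0,0,-0.25]
    - [0,-0.006,0,-0.5]
    - [0,-0.009,0,-0.75]
    - [0,-0.012,0,-1]
    - [0,-0.012,0,-1]

```text
time_s: 11.7
ee_pos: [0.5167, 0.079, 0.1486]
ee_rot: [1.268, -2.874, -0.001]
wrist_force: [-0.4, -0.2, -1.2]
opening: 0.0108
grip_force: 70.2
```

It dropped at about 0.83 rad: z falls and Fz returns to weight only. Lowering the rest gently.

send_rows:
  motion:
    - [0,0,0.05,0]
    - [0,0,0.1,0]
    - [0,0,0.1,0]

```text
time_s: 12.0
ee_pos: [0.5167, 0.0789, 0.1462]
ee_rot: [1.268, -2.874, -0.001]
wrist_force: [0.4, -1.2, -1.5]
opening: 0.0106
grip_force: 70.2
```

send_rows:
  motion:
    - [0,0,0.06,0]
    - [0,0,0.12,0]
    - [0,0,0.18,0]
    - [0,0,0.24,0]
    - [0,0,0.28,0]
    - [0,0,0.28,0]

```text
time_s: 12.6
ee_pos: [0.5168, 0.0788, 0.1393]
ee_rot: [1.269, -2.874, -0.0]
wrist_force: [-0.5, 0.1, -1.4]
opening: 0.0105
grip_force: 70.2
```

send_rows:
  motion:
    - [0,0,0.03,0]
    - [0,0,0.06,0]
    - [0,0,0.06,0]

```text
time_s: 12.9
ee_pos: [0.517, 0.0787, 0.1381]
ee_rot: [-1.269, 2.874, -0.0]
wrist_force: [0.1, -0.8, -0.7]
opening: 0.0106
grip_force: 70.3
```

send_rows:
  motion:
    - [0,0,0.03,0]
    - [0,0,0.05,0]
    - [0,0,0.05,0]

```text
time_s: 13.2
ee_pos: [0.5173, 0.0787, 0.138]
ee_rot: [-1.269, 2.873, -0.001]
wrist_force: [-4.8, -1.1, 8.6]
opening: 0.0109
grip_force: 71.7
```

Fully seated: z=0.138 is exactly 12 mm lower, with a firm stop. Now refining the box angle from the first top picture, which takes no camera call.

```bash
python3 - <<'E'
from h import *
i,R,t=cam('top'); c=-R.T@t
def W(uv,z):
    uv=np.atleast_2d(uv).astype(float); d=np.c_[(uv[:,0]-i['cx'])/i['fx'],(uv[:,1]-i['cy'])/i['fy'],np.ones(len(uv))]@R
    return (c+d*((z-c[2])/d[:,2:]))[:,:2]
a=np.load('pics/top0.npy').astype(int); x0,y0=325,180; s=a[y0:260,x0:425]
blue=((s[...,2]>s[...,0]+50)&(s[...,2]>130)).astype(np.uint8)
top=((s[...,2]>115)).astype(np.uint8)
for nm,m in(('lid',blue),('all',top)):
    m=cv2.morphologyEx(m,cv2.MORPH_CLOSE,np.ones((11,11),np.uint8)); n,l,st,ce=cv2.connectedComponentsWithStats(m); k=1+np.argmax(st[1:,4])
    ys,xs=np.nonzero(l==k); r=cv2.minAreaRect((W(np.c_[xs+x0,ys+y0],.06)*1000).astype(np.float32)); print(nm,r, np.radians(r[2]))
# green dot weighted, collar outer ring
w=np.clip(s[...,1]-np.maximum(s[...,0],s[...,2])-8,0,None).astype(float); yy,xx=np.mgrid[0:s.shape[0],0:s.shape[1]]; w[:, :60]=0
g=W([(w*xx).sum()/w.sum()+x0,(w*yy).sum()/w.sum()+y0],.06)[0]
for L in ([387.4,216.5,.069],[387.9,216.4,.072]):
    q=W(L[:2],L[2])[0]; d=g-q; print('dot',g,'lock',q,np.hypot(*d),'ang',np.arctan2(d[1],d[0]))
E
```

```text
lid ((497.6983947753906, 154.6370086669922), (111.56172943115234, 65.94609069824219), 14.251331329345703) 0.24873265448970291
all ((508.495849609375, 112.14295959472656), (112.14092254638672, 164.317626953125), 14.157541275024414) 0.24709570923617208
dot [0.54038925 0.04675996] lock [0.51602659 0.0808144 ] 0.041871757739055264 ang -0.9498070994496924
dot [0.54038925 0.04675996] lock [0.5159429 0.0802582] 0.04146994094786283 ang -0.9403619413980868
```

send_rows:
  motion:
    - [0,0,-0.03,0]
    - [0,0.006,-0.03,0.5]
    - [0,0.012,-0.03,1]
    - [0,0.018,-0.03,1.5]
    - [0,0.023,-0.03,2]
    - [0,0.028,-0.03,2.5]
    - [-0.007,0.033,-0.03,3]
    - [-0.007,0.033,-0.03,3]

```text
time_s: 14.0
ee_pos: [0.5168, 0.0793, 0.138]
ee_rot: [-0.643, 3.074, -0.001]
wrist_force: [-1.3, -1.1, 4.9]
opening: 0.0107
grip_force: 71.0
```

Open is at world −0.952 rad (edges and dot agree). I have 9.8 units left to turn.

send_rows:
  motion:
    - [0,0.006,0,0.5]
    - [0,0.012,0,1]
    - [0,0.018,0,1.5]
    - [0,0.023,0,2]
    - [0,0.028,0,2.5]
    - [-0.007,0.033,0,3]
    - [-0.007,0.033,0,3]

```text
time_s: 14.7
ee_pos: [0.5169, 0.0799, 0.138]
ee_rot: [0.007, 3.14, -0.001]
wrist_force: [-0.1, -2.9, 5.5]
opening: 0.0101
grip_force: 71.1
```

send_rows:
  motion:
    - [0,0.006,0,0.5]
    - [0,0.012,0,1]
    - [0,0.018,0,1.5]
    - [0,0.023,0,2]
    - [0,0.028,0,2.5]
    - [-0.007,0.033,0,3]
    - [-0.007,0.033,0,3]

```text
time_s: 15.4
ee_pos: [0.5171, 0.0804, 0.138]
ee_rot: [0.659, 3.07, -0.001]
wrist_force: [-1.5, -4.1, 5.1]
opening: 0.0099
grip_force: 71.3
```

send_rows:
  motion:
    - [0,0,0,0.5]
    - [0,0,0,1]
    - [0,0,0,1.5]
    - [0,0,0,2]
    - [0,0,0,2.5]
    - [0,0,0,3]
    - [0,0,0,3.5]
    - [0,0,0,3.95]
    - [0,0,0,3.95]
    - [0,0,0,3.95]

```text
time_s: 16.4
ee_pos: [0.5173, 0.0807, 0.1381]
ee_rot: [1.467, 2.776, 0.0]
wrist_force: [1.9, -4.6, 5.5]
opening: 0.0102
grip_force: 71.3
```

```bash
python3 - <<'E'
from h import *
s=robot.get_state(); n=s['ee_rot']; print(np.arctan(n[1]/n[0])*2-np.pi*(1 if n[1]/n[0]>0 else -1),s['torque'],s['wrist_force'])
E
```

```text
-0.9726207466993899 [-1.02997154 -0.36470552 -0.00590841] [ 1.89554826 -4.56328001  5.5122092 ]
```

send_rows:
  motion:
    - [0,0,-0.03,0]
    - [0,0,-0.03,0]
    - [0,0,-0.03,0]
    - [0,0,-0.03,0]
    - [0,0,-0.03,0]
    - [0,0,-0.03,0]
    - [0,0,-0.03,0]
    - [0,0,-0.03,0]
  fingers: 0

```text
time_s: 17.2
ee_pos: [0.5164, 0.0811, 0.1383]
ee_rot: [-1.473, -2.775, -0.0]
wrist_force: [0.2, -0.2, -0.1]
opening: 0.0856
grip_force: 0.0
```

send_rows:
  motion:
    - [0,0,-0.5,0]
    - [0,0,-1.2,0]
    - [0,0,-2.2,0]
    - [0,0,-3.5,0]
    - [0,0,-5,0]
    - [0,0,-5,0]

```text
time_s: 17.8
ee_pos: [0.5196, 0.081, 0.2703]
ee_rot: [1.468, 2.766, 0.007]
wrist_force: [0.3, -0.5, 0.2]
opening: 0.0853
grip_force: 0.0
```

send_rows:
  motion:
    - [2,0,0,0]
    - [3.5,0.5,0,0]
    - [5,1.5,0,0]
    - [6,3,0,0]
    - [7,4.5,0,0]
    - [8,6,0,0]
    - [8,6,0,0]
    - [8,6,0,0]

```text
time_s: 18.6
ee_pos: [0.5283, 0.3315, 0.2627]
ee_rot: [-1.47, -2.775, 0.002]
wrist_force: [-0.8, 0.3, -0.5]
opening: 0.0854
grip_force: 0.0
```

```bash
python3 - <<'E'
from h import *
print(robot.get_state()['ee_pos'])
t=robot.camera('top'); b=robot.camera('side'); np.save('pics/t4.npy',t)
i,R,tt=cam('top'); c=-R.T@tt
def W(uv,z):
    d=np.c_[(uv[:,0]-i['cx'])/i['fx'],(uv[:,1]-i['cy'])/i['fy'],np.ones(len(uv))]@R
    return (c+d*((z-c[2])/d[:,2:]))[:,:2]
a=t.astype(int); w=np.clip(a[...,0]-(a[...,1]+a[...,2])/2-40,0,120); w[:185]=0;w[250:]=0;w[:,:350]=0;w[:,430:]=0
ys,xs=np.nonzero(w>30); print(len(xs))
if len(xs): P=W(np.c_[xs,ys].astype(float),.129); print(P.mean(0),cv2.minAreaRect((P*1000).astype(np.float32))); v=np.linalg.svd(P-P.mean(0))[2][0]; print(np.arctan(v[1]/v[0]))
A=cv2.resize(b[150:300,240:370],None,fx=3,fy=3); B=cv2.resize(t[170:270,325:435],None,fx=3.5,fy=3.5)
o=np.zeros((450,790,3),np.uint8); o[:,:390]=A; o[:350,400:785]=B; cv2.imwrite('pics/c4.png',o[...,::-1])
E
```

```text
[0.52829824 0.33145608 0.26270373]
145
[0.51632337 0.08038642] ((516.2576904296875, 80.58110046386719), (11.524773597717285, 59.36399459838867), 34.32426071166992)
-0.9655608559640209
```

View pics/c4.png

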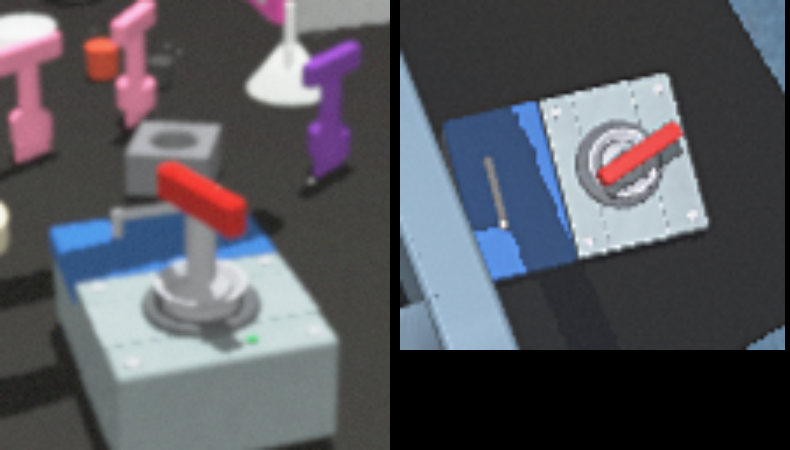

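The key stands fully in, with its bar at −0.966 rad against −0.952 for the dot. It is centred on the lock and the gripper is clear, so I'm handing in.

```bash
python3 -c "
from workcell import robot
print(robot.job_done())"
```

```text
the job is handed in; nothing more can be done
None
```

The key is standing fully in the lock and turned to within about 0.015 rad of the green dot, the gripper is clear, and the job is handed in; no verdict came back, so whether the lid is freed is not confirmed.

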